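# Dock the pack, find the loose terminal bolt and hold its cap open

## Task

Ready the discharge station: first seat the tall nickel pack flat on the grey block over its two alignment pegs and let go of it, then press down on the bolt heads of the three terminal posts until you have found the one that is loose and sinks. Lift that bolt's hinged cap by its lip to about half open (45 degrees) and finish holding it there in the gripper, so the bolt can be tightened. Keep the other two caps shut and leave everything else where it stands.

Things in the scene. Friction and masses are not known exactly. Their poses are not given: they have to be found in the camera images.
- head_left (a point): One of three bolts, alike to the eye; any one of them may be the loose one. Centre of the flat top of the brass hex bolt head of the left post as the robot sees the row: 18 mm across flats, 55 mm above the plate, 10 mm proud of the cap frame round it.
- cap_left: Hinged grey cap of the left post. Origin mid-width on its hinge, 42.5 mm above the plate. Shut: z up, y along the hinge, -x from hinge to lip. A frame 44 mm wide, 4 mm thick; the bolt head, 31 mm from the hinge, stands in its 28 mm wide window without touching. In front a 14 mm wide tongue juts 28 mm and ends in an upright lip.
- lip_left (a point): Centre of the lip of the left cap: upright tab 14 (y) by 8 (x) by 26 mm (z), 84 mm from the hinge along the cap's -x and 11 mm above it (53.5 mm above the plate when shut). Free beside it down to the plate or the 10 mm high rail foot. Axes as the cap's. Neighbouring lips are 82 mm apart.
- head_middle (a point): Exactly one of the three bolts is loose: pressed straight down (about 2 N) it sinks 6 mm to a stop and stays down; the tight two give less than 1.5 mm. Centre of the flat top of the brass hex bolt head of the middle post as the robot sees the row: 18 mm across flats, 55 mm above the plate, 10 mm proud of the cap frame round it.
- cap_middle: Hinged grey cap of the middle post. Origin mid-width on its hinge, 42.5 mm above the plate. Shut: z up, y along the hinge, -x from hinge to lip. Same shape as the others. All caps open upward by turning about +y (lip rises and goes back towards the hinge) to a stop at 1.2 rad; weight and a light spring (about 0.6 N at the lip) shut them at any angle unless held.
- lip_middle (a point): Centre of the lip of the middle cap: upright tab 14 (y) by 8 (x) by 26 mm (z), 84 mm from the hinge along the cap's -x and 11 mm above it (53.5 mm above the plate when shut). Free beside it down to the plate or the 10 mm high rail foot. Axes as the cap's. Neighbouring lips are 82 mm apart.
- head_right (a point): May be tight or loose, like the others. Centre of the flat top of the brass hex bolt head of the right post as the robot sees the row: 18 mm across flats, 55 mm above the plate, 10 mm proud of the cap frame round it.
- cap_right: Hinged grey cap of the right post. Origin mid-width on its hinge, 42.5 mm above the plate. Shut: z up, y along the hinge, -x from hinge to lip. Same shape and behaviour as the others.
- lip_right (a point): Centre of the lip of the right cap: upright tab 14 (y) by 8 (x) by 26 mm (z), 84 mm from the hinge along the cap's -x and 11 mm above it (53.5 mm above the plate when shut). Free beside it down to the plate or the 10 mm high rail foot. Axes as the cap's. Neighbouring lips are 82 mm apart.
- pack_mid (a point): Centre of the tall sea-green nickel pack, an upright block 70 (x) by 44 (y) by 80 mm (z), black top, 0.34 to 0.6 kg, loose on the plate. In its underside are two round holes 13 mm wide and 22 mm deep, 20 mm either side of the centre along its x axis. z is up.
- seat_top (a point): Centre of the top face (16 mm above the plate) of the grey seat block, 100 (x) by 72 (y) mm, fixed. Two steel pegs 10 mm thick, tips tapered, stand 16 mm out of it, 20 mm either side of the centre along x. The pack sits down flat on this face over both pegs, either way round, its centre then 40 mm above this point.
- flat_pack: Bystander: low two-cell sea-green pack, 104 by 65 by 32 mm, lying; origin under its middle.
- lug: Bystander: brass terminal lug, 70 by 24 by 20 mm, lying; origin under its middle.
- insulator: Bystander: cream ribbed ceramic insulator, 44 mm wide, 66 mm high, upright; origin under its middle.
- canister: Bystander: grey collection canister, 110 mm wide, with a yellow funnel in its socket, 225 mm high in all; origin under its middle.
- wrench: Bystander: steel wrench lying on the plate; origin near its middle.
- tray: Bystander: open steel tray 100 by 120 by 35 mm; origin under its middle.

How it is judged:
By the outcome, as a careful person would: the job done as asked, in the order asked, and still so for the second after the job is handed in, while the arm keeps its last pose, push and grip.
It also fails if it takes over 61 s, if anything falls off the work surface, if the arm or the gripper's body presses on something with over 40 N, if the wrist force passes 120 N, or if a joint passes its speed limit or range.

## Robot

A 6-joint arm with a two-finger parallel gripper is mounted at the origin on the work surface. World frame = base frame: x ahead of the robot, y to its left, z up, the work surface at z = 0. Lengths are in m, angles in rad, forces in N, time in s.
With the tool pointing down it reaches from about 0.3 to 0.775 m from the base axis. Payload 14.6 kg.
Tool frame: the origin (TCP) lies midway between the tips of the shut fingers; the grasp point (between the pads) lies 19 mm behind it; y points along the fingers, x is the direction in which the jaws open and shut, and the axes are right-handed (so a half turn about y gives the same grasp; the last joint's range is limited). The gripper opens to 85 mm and grips with 20 to 120 N. Pads are 22 mm wide; open, the fingers measure 114 mm over their backs; the gripper's body (76 mm by 85 mm) begins 54 mm behind the grasp point. The pads swing forward as they close: fully open they stand 13 mm farther back than shut.
Start: joints at [1.127, 0.3, 1.521, -0, 1.321, -0.067], TCP at [0.202, 0.511, 0.231] pointing down, gripper open.
Joint ranges: [-3.03, 3.03], [-0.79, 2.21], [0.23, 2.52], [-1.04, 4.18], [0, 3.07], [-2.55, 2.55]. Speed limits (rad/s): [2.22, 2.22, 2.57, 3.14, 3.14, 3.14].

## Interface

Orientations are given as [roll, pitch, yaw] about the fixed x, y, z axes, in that order (R = Rz(yaw) Ry(pitch) Rx(roll)).
In Python, from rig import env gives the robot as it stands.
- The arm moves only by the tool step_arm, never from a script. Its argument "rows" is a list of rows, each a list of 7 numbers: the shift along the tool's x, y, z in m, then the turn, a rotation vector about the tool's x, y, z in degrees, then the opening, from -1 (shut) to 1 (fully open). In form: [[dx, dy, dz, rx, ry, rz, grip], ...]. A call has 1 to 12 rows; each row is the pose to reach, as a shift and turn from the pose commanded when the call began, along the tool's axes at that moment; what a row does not reach only later rows make up. A row lasts 1/10 s, in which the tool goes at most 50 mm and 8.59 degrees, less where a joint would pass 70% of its speed; a pose out of reach is approached as far as the arm can. A call with a gripper value outside its range is refused whole. The fingers move at their own pace and stop on an object; "newtons" is the grip in N (left out, the last holds). Time passes only in rows, so rows that repeat a pose let the fingers close. It gives the time, the measured TCP pose, the force and the opening at its end, in the units of the state.
- env.get_state(): the state, without advancing time (a new reading comes with each control period).
- env.snapshot(name): name is "scene" or "side" or "wrist"; returns a dict with "image" (400x640x3 uint8, red, green, blue), "camera_matrix" (3x3 intrinsics, pixels), "pose" (4x4, takes a point from camera to world coordinates); the wrist camera has in their place "tool_from_camera" (4x4, takes a point from camera to tool coordinates, whose origin is the TCP and whose axes are the tool frame's). Camera axes: x right, y up, looking along -z (the intrinsics and any distortion apply to the point x, -y, -z); pixel columns grow to the right and rows downward; lengths in m; the calibration is good to about 2 mm. The wrist camera is an equidistant fisheye: a pixel r from the principal point sees the ray r / f radians off the axis. A picture is of the moment at which its call begins: read the wrist's pose just before it. There is no depth.
- env.hand_in(): hands the job in, once; it reports no verdict.
Trained networks look in the newest picture that a camera, given by its name, has taken for a name from the list of things; names that differ only in an ending like _2 or _b are one class to them, and where a whole thing is asked for, a point or a joint stands for the part that bears it (a point fixed in the world has none). Each returns a list of dicts, best first, with "score" (0 to 1); they miss things now and then, are a little off and sometimes report something else, mostly with a low value. They report only what shows in the picture. A call takes as long as a camera call.
- env.spot_in(target, camera): "uv" ([column, row] in pixels, amid what is visible of it).
- env.regions_of(target, camera): "mask" (400x640 bool, what is visible of it) and "uv" ([column, row] in pixels, amid what is visible of it).
The state is a dict: "time": time; "joint_positions": joint angles; "joint_velocities": joint speeds; "joint_torque": joint torques, N m; "tcp_pos": TCP position; "tcp_rot": TCP orientation; "force": force on the tool from outside, world axes, zero at the start; "ft_torque": the same for the moment, N m; "gripper_width": finger opening in m.
Only numpy, scipy, OpenCV 4.12 (cv2) and the standard library are available. Lean on these libraries where they do the work, as an engineer would, in place of code of your own. Each camera call takes 0.05 s, during which the arm holds its last target.

## Working session

There is one attempt and no reset: what is moved stays moved. The work goes in short steps, Python scripts to look and compute and a tool call to move; the robot and the scene stay as the last step left them, time stands still between calls to the robot, and variables do not carry over. Pictures are saved under pics/ and viewed, and the job is handed in when it is done.

Besides the shell and the picture viewer there is one more tool, called after "Emit:" by a JSON object that holds its "api" and its "payload". step_arm: Moves the arm, as the interface text tells. Its arguments: {"type":"object","properties":{"rows":{"type":"array","items":{"type":"array","items":{"type":"number"}}},"newtons":{"type":"number"}},"required":["rows"]}

```bash
ls; mkdir -p pics; python3 - <<'E'
from rig import env
import cv2
s=env.get_state()
for k in s: print(k,s[k])
for n in ("scene","side","wrist"):
    d=env.snapshot(n); cv2.imwrite(f"pics/a_{n}.png",d["image"][:,:,::-1]); print(n,d["camera_matrix"],d.get("pose",d.get("tool_from_camera")),[k for k in d])
E
```

```text
pics
time 0.0
joint_positions [ 1.12738201e+00  3.00477089e-01  1.52157210e+00 -9.29799295e-07
  1.32068348e+00 -6.65971700e-02]
joint_velocities [-1.11085081e-04  5.09407036e-04 -2.40276581e-05 -4.23046237e-04
 -3.41148565e-04  5.77048345e-05]
joint_torque [ 1.16296123e-03 -5.43485606e+01 -3.61801422e+01 -2.57973431e-05
  3.92151225e-03 -1.31311708e-04]
tcp_pos [0.20228399 0.51120741 0.23072182]
tcp_rot [-1.57072136e+00  1.13754610e-03  1.19397946e+00]
force [-0.06466621  0.25317911 -0.17492678]
ft_torque [ 0.02900642 -0.03054083 -0.03030762]
gripper_width 0.0853080724128328
scene [[422.38602602   0.         308.8766184 ]
 [  0.         422.38602602 202.08856598]
 [  0.           0.           1.        ]] [[-0.84220338 -0.44081751  0.31044065  0.94174644]
 [ 0.53908781 -0.69791375  0.47148779  0.65339812]
 [ 0.00882072  0.56444338  0.82542466  1.12203763]
 [ 0.          0.          0.          1.        ]] ['image', 'camera_matrix', 'pose']
side [[506.37752545   0.         322.89296135]
 [  0.         506.37752545 189.18218597]
 [  0.           0.           1.        ]] [[ 0.93035811  0.23288501 -0.28319314  0.1916477 ]
 [-0.3666057   0.57856638 -0.72860223 -0.79432942]
 [-0.00583451  0.78168121  0.6236509   0.81169058]
 [ 0.          0.          0.          1.        ]] ['image', 'camera_matrix', 'pose']
wrist [[309.70691629   0.         316.88913394]
 [  0.         309.70691629 200.33170612]
 [  0.           0.           1.        ]] [[ 9.99998973e-01  4.63840834e-04  1.35577973e-03  9.91875928e-05]
 [ 1.14934326e-03  3.05406899e-01 -9.52221248e-01 -1.42282292e-01]
 [-8.55743581e-04  9.52221829e-01  3.05406052e-01  7.77600721e-02]
 [ 0.00000000e+00  0.00000000e+00  0.00000000e+00  1.00000000e+00]] ['image', 'camera_matrix', 'tool_from_camera']
```

View pics/a_scene.png

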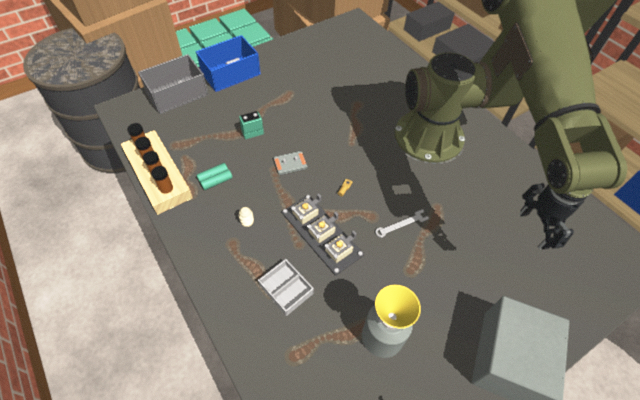

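View pics/a_side.png

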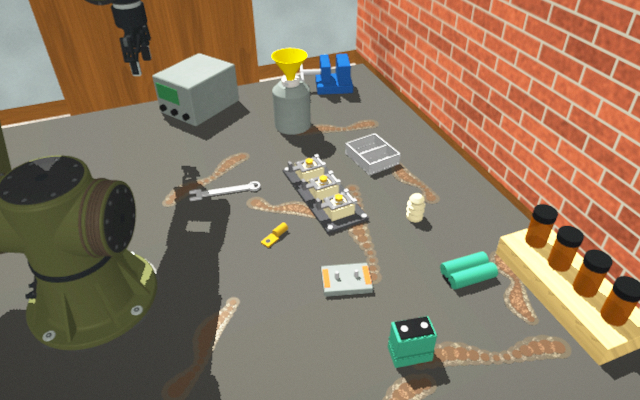

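View pics/a_wrist.png

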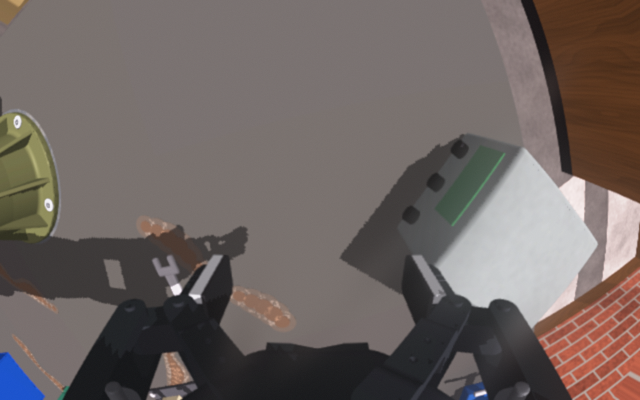

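```bash
cat > h.py <<'E'
from rig import env
import numpy as np, cv2
from scipy.spatial.transform import Rotation as R
def snap(n,save=None):
    s=env.get_state() if n=="wrist" else None
    d=env.snapshot(n)
    if save: cv2.imwrite(f"pics/{save}.png",d["image"][:,:,::-1])
    if n=="wrist":
        T=np.eye(4);T[:3,:3]=R.from_euler("xyz",s["tcp_rot"]).as_matrix();T[:3,3]=s["tcp_pos"]
        d["pose"]=T@d["tool_from_camera"]
    d["n"]=n
    return d
def ray(d,uv):
    K=d["camera_matrix"]; x=(uv[0]-K[0,2])/K[0,0]; y=(uv[1]-K[1,2])/K[1,1]
    if d["n"]=="wrist":
        r=np.hypot(x,y); v=np.array([x/r*np.sin(r),-y/r*np.sin(r),-np.cos(r)])
    else: v=np.array([x,-y,-1.])
    v=d["pose"][:3,:3]@v
    return d["pose"][:3,3],v/np.linalg.norm(v)
def atz(d,uv,z):
    o,v=ray(d,uv); return o+v*(z-o[2])/v[2]
def tri(rs):
    A=np.zeros((3,3));b=np.zeros(3)
    for o,v in rs:
        P=np.eye(3)-np.outer(v,v);A+=P;b+=P@o
    p=np.linalg.solve(A,b); return p,[np.linalg.norm((np.eye(3)-np.outer(v,v))@(p-o)) for o,v in rs]
def proj(d,p):
    K=d["camera_matrix"];q=d["pose"][:3,:3].T@(np.asarray(p)-d["pose"][:3,3]); x,y,z=q[0],-q[1],-q[2]
    if d["n"]=="wrist":
        r=np.hypot(x,y);t=np.arctan2(r,z);x,y=x/r*t,y/r*t
    else: x,y=x/z,y/z
    return np.array([K[0,0]*x+K[0,2],K[1,1]*y+K[1,2]])
def moveto(pos,Rm=None):
    "offset from measured pose to target in tool axes"
    s=env.get_state();R0=R.from_euler("xyz",s["tcp_rot"])
    dx=R0.inv().apply(np.asarray(pos)-s["tcp_pos"])
    rv=np.zeros(3) if Rm is None else np.degrees((R0.inv()*Rm).as_rotvec())
    return np.round(dx,4),np.round(rv,2)
E
python3 - <<'E'
from h import *
d={n:snap(n) for n in("scene","side")}
for t in ["pack_mid","seat_top","head_left","head_middle","head_right","lip_left","lip_middle","lip_right","flat_pack","lug","insulator","canister","wrench","tray"]:
    u={}
    for n in d:
        r=env.spot_in(t,n); u[n]=r
        print(t,n,[(np.round(x["uv"],1).tolist(),round(x["score"],2)) for x in r[:4]])
    if u["scene"] and u["side"]:
        p,e=tri([ray(d[n],u[n][0]["uv"]) for n in d]); print("   ",p.round(4),np.round(e,4))
# closeups
for n,c in (("scene",(290,170)),("side",(370,260))):
    im=d[n]["image"][c[1]-90:c[1]+110,c[0]-100:c[0]+100,::-1]
    cv2.imwrite(f"pics/b_{n}.png",cv2.resize(im,None,fx=3,fy=3,interpolation=cv2.INTER_CUBIC))
E
```

```text
pack_mid scene [([250.8, 126.6], 0.8), ([348.2, 185.2], 0.63), ([390.0, 320.1], 0.32), ([211.6, 176.0], 0.21)]
pack_mid side [([411.4, 346.6], 0.94)]
    [ 0.5293 -0.3568  0.0281] [0.0004 0.0004]
seat_top scene [([392.6, 322.0], 0.65), ([289.5, 162.3], 0.59)]
seat_top side [([342.7, 281.9], 0.71)]
    [ 0.5235  0.303  -0.425 ] [0.1589 0.1589]
head_left scene [([339.8, 246.4], 0.44)]
head_left side []
head_middle scene [([325.3, 229.2], 0.6)]
head_middle side [([312.4, 184.7], 0.56), ([345.9, 281.6], 0.23)]
    [0.5353 0.1416 0.0296] [0.0075 0.0075]
head_right scene [([399.3, 222.3], 0.74)]
head_right side [([335.5, 198.9], 0.47)]
    [0.4662 0.1779 0.0335] [0.135 0.135]
lip_left scene [([339.1, 245.7], 0.62)]
lip_left side [([300.7, 166.1], 0.65), ([338.6, 201.8], 0.51)]
    [0.533  0.214  0.0382] [0.0101 0.0101]
lip_middle scene [([324.6, 224.4], 0.59), ([397.5, 224.0], 0.48)]
lip_middle side [([316.2, 180.8], 0.72)]
    [0.5383 0.1336 0.0475] [0.0033 0.0033]
lip_right scene [([308.7, 205.5], 0.63), ([339.1, 243.0], 0.53)]
lip_right side [([330.1, 201.9], 0.81), ([414.3, 207.1], 0.5
[... 187 characters left out ...]
67 0.0067]
lug scene [([347.7, 187.5], 0.62), ([307.1, 203.9], 0.44)]
lug side [([278.3, 239.7], 0.85)]
    [ 0.3895  0.0277 -0.0014] [0.0104 0.0104]
insulator scene [([246.4, 217.3], 0.46)]
insulator side [([415.4, 206.3], 0.88)]
    [ 0.724  -0.0246  0.0315] [0.0013 0.0013]
canister scene [([389.7, 321.0], 0.65)]
canister side [([288.5, 98.2], 0.71)]
    [0.5792 0.4742 0.0973] [0.0002 0.0002]
wrench scene [([401.5, 223.8], 0.75)]
wrench side [([224.5, 188.9], 0.8)]
    [0.3243 0.2388 0.0083] [0.0002 0.0002]
tray scene [([287.1, 285.9], 0.84), ([341.5, 243.3], 0.59), ([212.5, 175.9], 0.35)]
tray side [([370.0, 151.9], 0.89), ([303.8, 165.5], 0.66)]
    [0.7307 0.231  0.0232] [0.0008 0.0008]
```

View pics/b_scene.png

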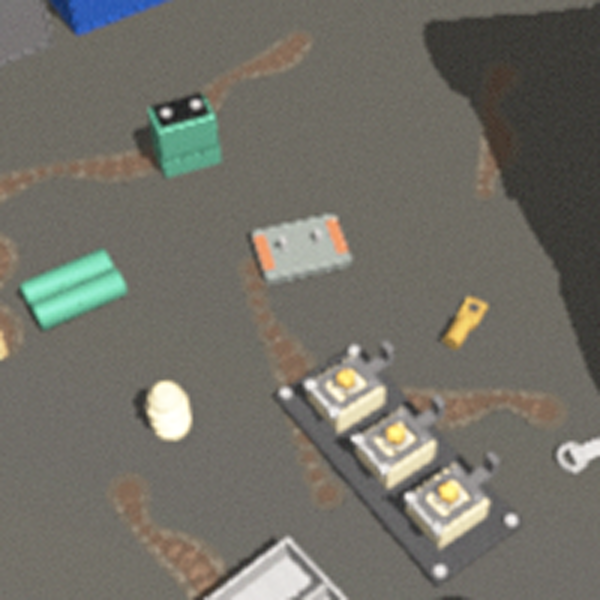

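View pics/b_side.png

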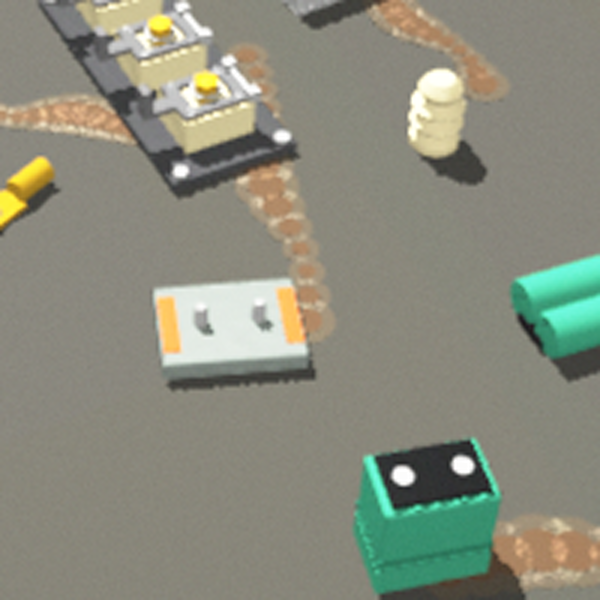

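```bash
python3 - <<'E'
from h import *
d={n:snap(n) for n in("scene","side")}
c=lambda n,l,z:[print(n,p,atz(d[n],(o[n][0]+p[0]/3,o[n][1]+p[1]/3),z).round(4)) for p in l]
o={"scene":(190,80),"side":(270,170)}
print("pack top");c("side",[(365,459),(476,440),(497,490),(383,512),(403,476),(463,466)],.08)
c("scene",[(149,103),(204,94),(217,122),(159,133),(166,113),(196,104)],.08)
print("seat");c("side",[(155,290),(293,280),(306,355),(167,368)],.016)
c("scene",[(251,233),(336,215),(351,258),(266,276)],.016)
print("heads");c("scene",[(346,378),(397,434),(449,490)],.055);c("side",[(206,82),(160,28)],.055)
E
```

```text
pack top
side (365, 459) [ 0.4981 -0.3313  0.08  ]
side (476, 440) [ 0.5647 -0.3434  0.08  ]
side (497, 490) [ 0.5578 -0.378   0.08  ]
side (383, 512) [ 0.4908 -0.3669  0.08  ]
side (403, 476) [ 0.5128 -0.3498  0.08  ]
side (463, 466) [ 0.5483 -0.3565  0.08  ]
scene (149, 103) [ 0.554  -0.3816  0.08  ]
scene (204, 94) [ 0.493  -0.3608  0.08  ]
scene (217, 122) [ 0.5023 -0.3129  0.08  ]
scene (159, 133) [ 0.5666 -0.3326  0.08  ]
scene (166, 113) [ 0.545  -0.3567  0.08  ]
scene (196, 104) [ 0.5087 -0.3513  0.08  ]
seat
side (155, 290) [ 0.4543 -0.1081  0.016 ]
side (293, 280) [ 0.5486 -0.1356  0.016 ]
side (306, 355) [ 0.5272 -0.2008  0.016 ]
side (167, 368) [ 0.4361 -0.1765  0.016 ]
scene (251, 233) [ 0.5284 -0.1974  0.016 ]
scene (336, 215) [ 0.4321 -0.1687  0.016 ]
scene (351, 258) [ 0.4517 -0.1058  0.016 ]
scene (266, 276) [ 0.5454 -0.1344  0.016 ]
heads
scene (346, 378) [0.5573 0.0503 0.055 ]
scene (397, 434) [0.5504 0.1332 0.055 ]
scene (449, 490) [0.543  0.2119 0.055 ]
side (206, 82) [0.5584 0.0473 0.055 ]
side (160, 28) [0.5505 0.1254 0.055 ]
```

```bash
python3 - <<'E'
from h import *
print(moveto([.57,-.26,.25],R.from_euler("xyz",[-90,0,79.5],degrees=True)))
print(moveto([.45,0,.25]))
E
```

```text
(array([-0.582 , -0.0187, -0.6257]), array([ -0.  , -11.09,  -0.  ]))
(array([-0.3844, -0.0187, -0.4184]), array([0., 0., 0.]))
```

Emit:
{"api": "step_arm", "payload": {"rows": [[-0.582, -0.0187, -0.6257, 0, -11.09, 0, 1], [-0.582, -0.0187, -0.6257, 0, -11.09, 0, 1], [-0.582, -0.0187, -0.6257, 0, -11.09, 0, 1], [-0.582, -0.0187, -0.6257, 0, -11.09, 0, 1], [-0.582, -0.0187, -0.6257, 0, -11.09, 0, 1], [-0.582, -0.0187, -0.6257, 0, -11.09, 0, 1], [-0.582, -0.0187, -0.6257, 0, -11.09, 0, 1], [-0.582, -0.0187, -0.6257, 0, -11.09, 0, 1], [-0.582, -0.0187, -0.6257, 0, -11.09, 0, 1], [-0.582, -0.0187, -0.6257, 0, -11.09, 0, 1], [-0.582, -0.0187, -0.6257, 0, -11.09, 0, 1], [-0.582, -0.0187, -0.6257, 0, -11.09, 0, 1]]}}

```text
time: 2.95
tcp_pos: [0.4605, -0.0313, 0.2447]
tcp_rot: [-1.572, -0.0, 1.387]
force: [1.2, 0.9, 1.2]
gripper_width: 0.0855
```

```bash
python3 - <<'E'
from h import *
print(moveto([.57,-.26,.25],R.from_euler("xyz",[-90,0,79.5],degrees=True)))
E
```

```text
(array([-0.2049, -0.0052, -0.1494]), array([ 0.04, -0.02,  0.01]))
```

Emit:
{"api": "step_arm", "payload": {"rows": [[-0.205, -0.005, -0.149, 0, 0, 0, 1], [-0.205, -0.005, -0.149, 0, 0, 0, 1], [-0.205, -0.005, -0.149, 0, 0, 0, 1], [-0.205, -0.005, -0.149, 0, 0, 0, 1], [-0.205, -0.005, -0.149, 0, 0, 0, 1], [-0.205, -0.005, -0.149, 0, 0, 0, 1], [-0.205, -0.005, -0.149, 0, 0, 0, 1]]}}

```text
time: 3.65
tcp_pos: [0.5691, -0.2586, 0.2484]
tcp_rot: [-1.57, -0.0, 1.386]
force: [0.0, 0.7, 0.3]
gripper_width: 0.0853
```

```bash
python3 - <<'E'
from h import *
import pickle
d=snap("wrist","c_wrist"); pickle.dump(d,open("c.pkl","wb"))
print(env.get_state()["tcp_pos"])
E
```

```text
[ 0.56894648 -0.25759412  0.24895733]
```

View pics/c_wrist.png

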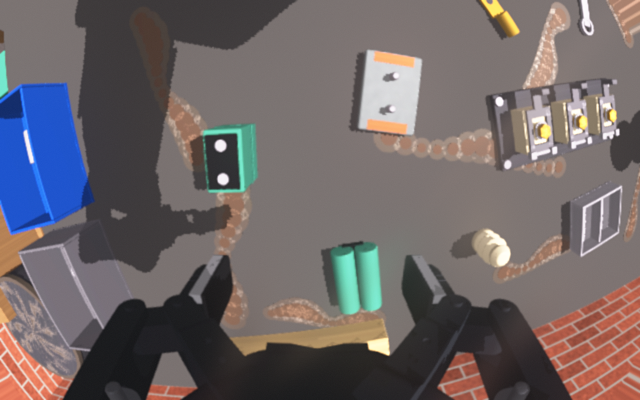

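```bash
python3 - <<'E'
from h import *
im=cv2.imread("pics/c_wrist.png")
a=cv2.resize(im[110:205,190:270],None,fx=5,fy=5,interpolation=cv2.INTER_CUBIC)
b=cv2.resize(im[40:145,345:435],None,fx=5,fy=5,interpolation=cv2.INTER_CUBIC)[:475]
b=cv2.resize(im[45:140,350:430],None,fx=5,fy=5,interpolation=cv2.INTER_CUBIC)
cv2.imwrite("pics/c2.png",np.hstack([a,b]))
E
```

```text
(no output)
```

View pics/c2.png

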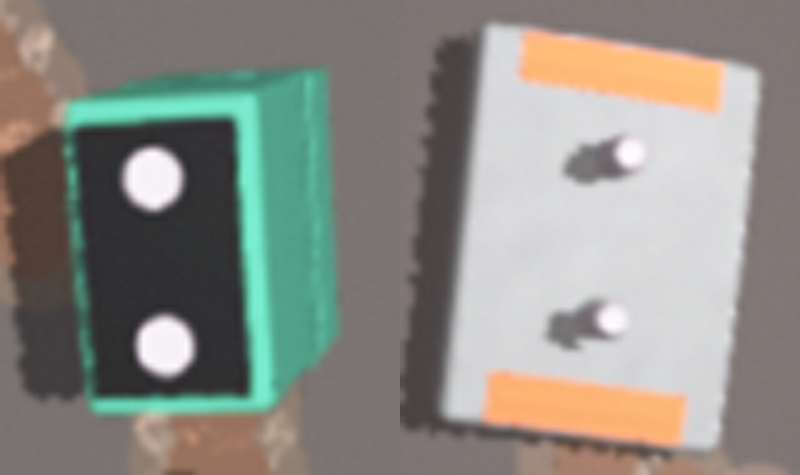

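```bash
python3 - <<'E'
from h import *
import pickle
d=pickle.load(open("c.pkl","rb"))
def q(l,o,z):
    P=np.array([atz(d,(o[0]+x/5,o[1]+y/5),z) for x,y in l]);return P
def rect(P):
    print(P[:,:2].round(4).tolist(),P.mean(0).round(4),[round(np.linalg.norm(P[i]-P[i-1])*1000,1) for i in range(4)])
    for i,j in((0,3),(1,2)): v=P[j]-P[i];print("ang",np.degrees(np.arctan2(v[1],v[0])).round(2))
rect(q([(66,101),(258,94),(272,408),(93,413)],(190,110),.08))
rect(q([(85,24),(360,70),(318,448),(40,416)],(350,45),.016))
P=q([(231,150),(212,316)],(350,45),.032);v=P[1]-P[0];print(P,P.mean(0),np.degrees(np.arctan2(v[1],v[0])),np.linalg.norm(v))
P=q([(153,179),(165,346)],(190,110),.083);v=P[1]-P[0];print(P,P.mean(0),np.degrees(np.arctan2(v[1],v[0])),np.linalg.norm(v))
E
```

```text
[[0.4928, -0.3654], [0.5011, -0.3241], [0.5664, -0.3369], [0.5598, -0.3773]] [ 0.53   -0.3509  0.08  ] [np.float64(68.0), np.float64(42.1), np.float64(66.6), np.float64(40.9)]
ang -10.1
ang -11.1
[[0.4363, -0.1733], [0.4552, -0.1065], [0.548, -0.1325], [0.5295, -0.201]] [ 0.4922 -0.1533  0.016 ] [np.float64(97.2), np.float64(69.5), np.float64(96.4), np.float64(70.9)]
ang -16.53
ang -15.68
[[ 0.47266855 -0.14760844  0.032     ]
 [ 0.51088924 -0.15871215  0.032     ]] [ 0.49177889 -0.15316029  0.032     ] -16.199406813788137 0.039800919606788186
[[ 0.51308451 -0.34935009  0.083     ]
 [ 0.54805185 -0.35577456  0.083     ]] [ 0.53056818 -0.35256233  0.083     ] -10.410719401043135 0.03555261581570766
```

```bash
python3 - <<'E'
from h import *
Rm=R.from_euler("xyz",[-90,0,79.5],degrees=True)
print(moveto([.530,-.352,.15],Rm)); print(moveto([.530,-.352,.035],Rm))
E
```

```text
(array([-0.1   ,  0.0989,  0.021 ]), array([-0.04, -0.02,  0.02]))
(array([-0.1   ,  0.2139,  0.0209]), array([-0.04, -0.02,  0.02]))
```

Emit:
{"api": "step_arm", "payload": {"rows": [[-0.098, 0.09, 0.022, 0, 0, 0, 1], [-0.098, 0.09, 0.022, 0, 0, 0, 1], [-0.098, 0.09, 0.022, 0, 0, 0, 1], [-0.098, 0.09, 0.022, 0, 0, 0, 1]]}}

```text
time: 4.1
tcp_pos: [0.5273, -0.3506, 0.1563]
tcp_rot: [-1.566, -0.002, 1.386]
force: [0.4, 1.2, -0.6]
gripper_width: 0.0855
```

```bash
python3 - <<'E'
from h import *
d=snap("wrist","d_wrist")
Rm=R.from_euler("xyz",[-90,0,79.5],degrees=True)
print(moveto([.530,-.352,.035],Rm),env.get_state()["tcp_pos"])
im=cv2.imread("pics/d_wrist.png");cv2.imwrite("pics/d2.png",cv2.resize(im[120:290,220:420],None,fx=3,fy=3,interpolation=cv2.INTER_CUBIC))
E
```

```text
(array([-0.0022,  0.1236, -0.0019]), array([-0.11, -0.05,  0.06])) [ 0.52876571 -0.349643    0.15862932]
```

View pics/d2.png

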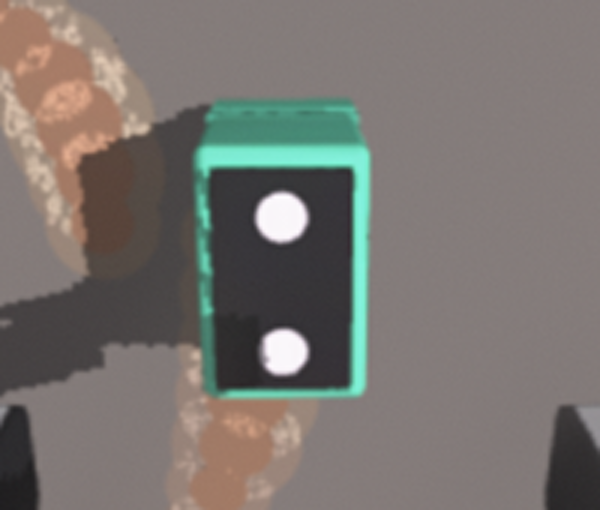

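```bash
python3 - <<'E'
from h import *
d=snap("wrist")
P=np.array([atz(d,(220+x/3,120+y/3),.08) for x,y in [(195,148),(370,148),(364,395),(206,395)]])
print(P.round(4),P.mean(0),[np.linalg.norm(P[i]-P[i-1]) for i in range(4)])
for i,j in((0,3),(1,2)): v=P[j]-P[i];print("ang",np.degrees(np.arctan2(v[1],v[0])).round(2))
print(env.get_state()["tcp_pos"])
E
```

```text
[[ 0.4941 -0.3671  0.08  ]
 [ 0.502  -0.3252  0.08  ]
 [ 0.5677 -0.3373  0.08  ]
 [ 0.56   -0.3787  0.08  ]] [ 0.53095178 -0.35206792  0.08      ] [np.float64(0.0669292570731277), np.float64(0.042609955055069544), np.float64(0.06686497545374212), np.float64(0.04216730614202389)]
ang -10.0
ang -10.37
[ 0.52980844 -0.34918978  0.16012455]
```

Emit:
{"api": "step_arm", "payload": {"rows": [[-0.002, 0.05, 0, 0, 0, 0, 1], [-0.002, 0.1, 0, 0, 0, 0, 1], [-0.002, 0.125, 0, 0, 0, 0, 1], [-0.002, 0.125, 0, 0, 0, 0, 1], [-0.002, 0.125, 0, 0, 0, 0, -1], [-0.002, 0.125, 0, 0, 0, 0, -1], [-0.002, 0.125, 0, 0, 0, 0, -1], [-0.002, 0.125, 0, 0, 0, 0, -1], [-0.002, 0.125, 0, 0, 0, 0, -1]], "newtons": 50}}

```text
time: 5.1
tcp_pos: [0.5303, -0.3525, 0.0369]
tcp_rot: [-1.574, 0.001, 1.387]
force: [-0.3, 2.6, 8.2]
gripper_width: 0.0435
```

Emit:
{"api": "step_arm", "payload": {"rows": [[0, -0.04, 0, 0, 0, 0, -1], [0, -0.075, 0, 0, 0, 0, -1], [0.045, -0.08, 0.018, 0, 5.7, 0, -1], [0.09, -0.08, 0.036, 0, 5.7, 0, -1], [0.135, -0.08, 0.054, 0, 5.7, 0, -1], [0.16, -0.08, 0.065, 0, 5.7, 0, -1], [0.18, -0.08, 0.072, 0, 5.7, 0, -1], [0.189, -0.08, 0.075, 0, 5.7, 0, -1], [0.189, -0.08, 0.075, 0, 5.7, 0, -1], [0.189, -0.08, 0.075, 0, 5.7, 0, -1], [0.189, -0.08, 0.075, 0, 5.7, 0, -1]]}}

```text
time: 6.2
tcp_pos: [0.4901, -0.1535, 0.1144]
tcp_rot: [-1.571, 0.0, 1.287]
force: [-0.3, -0.8, -5.2]
gripper_width: 0.0438
```

```bash
python3 - <<'E'
from h import *
import pickle
D={}
for n in("wrist","scene","side"): D[n]=snap(n,"e_"+n)
pickle.dump(D,open("e.pkl","wb"))
s=env.get_state();print(s["tcp_pos"],np.degrees(s["tcp_rot"]),s["force"])
im=[cv2.resize(cv2.imread("pics/e_%s.png"%n)[y:y+100,x:x+100],None,fx=4,fy=4,interpolation=cv2.INTER_CUBIC) for n,x,y in(("scene",230,80),("side",300,210))]
cv2.imwrite("pics/e2.png",np.hstack(im))
E
```

```text
[ 0.48996877 -0.15321392  0.11426619] [-8.99885046e+01  9.56027083e-04  7.37524236e+01] [-0.18633921 -0.03341945 -4.70839691]
```

View pics/e_wrist.png

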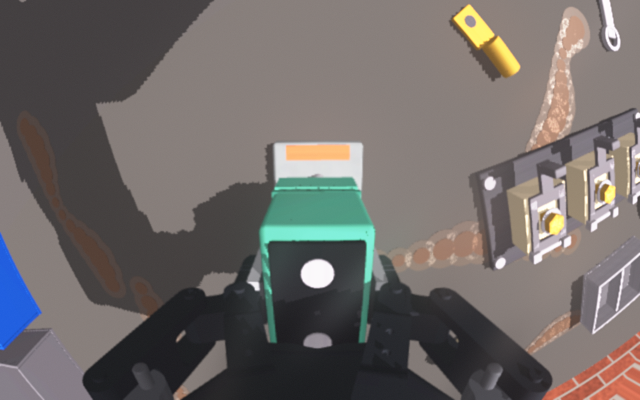

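View pics/e2.png

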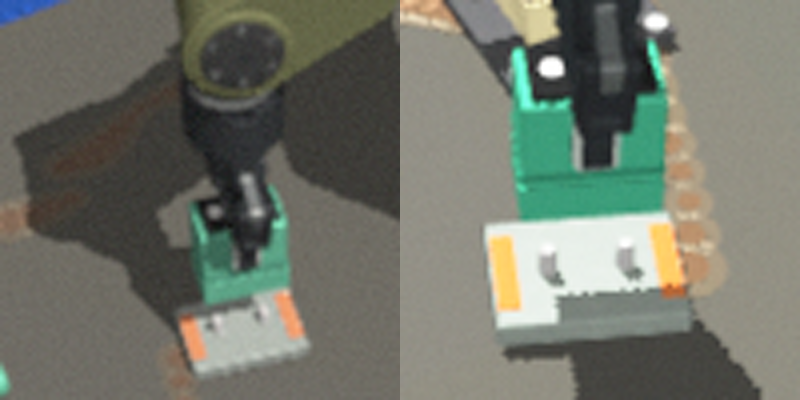

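```bash
python3 - <<'E'
from h import *
import pickle
D=pickle.load(open("e.pkl","rb"));w=D["wrist"];s=D["side"];sc=D["scene"]
S=np.array([0.4918,-.1532]);ang=np.radians(-16.2);ex=np.array([np.cos(ang),np.sin(ang)]);ey=np.array([-ex[1],ex[0]])
def L(n,p): q=p[:2]-S;print(n,p.round(4),"x %.1f y %.1f mm"%(1e3*q@ex,1e3*q@ey))
L("seat L",atz(w,(274.5,143),.016));L("seat R",atz(w,(363,143),.016))
L("pack L",atz(w,(262,228),.1575));L("pack R",atz(w,(374,226),.1575))
a=atz(s,(337.5,227),.160);b=atz(s,(364,215.5),.160)
L("dot1",a);L("dot2",b);L("mid",(a+b)/2)
L("wdot",atz(w,(317.5,273),.160))
L("spegs",atz(s,(300+147/4,210+248/4),.032));L("spegs",atz(s,(300+226/4,210+243/4),.032))
L("cpegs",atz(sc,(230+212/4,80+323/4),.032));L("cpegs",atz(sc,(230+260/4,80+306/4),.032))
L("tcp",env.get_state()["tcp_pos"])
E
```

```text
seat L [ 0.4349 -0.1723  0.016 ] x -49.3 y -34.2 mm
seat R [ 0.4543 -0.1057  0.016 ] x -49.2 y 35.2 mm
pack L [ 0.4504 -0.1621  0.1575] x -37.3 y -20.1 mm
pack R [ 0.4607 -0.1242  0.1575] x -38.0 y 19.2 mm
dot1 [ 0.4712 -0.1497  0.16  ] x -20.8 y -2.4 mm
dot2 [ 0.5315 -0.1387  0.16  ] x 34.0 y 25.0 mm
mid [ 0.5013 -0.1442  0.16  ] x 6.6 y 11.3 mm
wdot [ 0.4718 -0.148   0.16  ] x -20.7 y -0.6 mm
spegs [ 0.4723 -0.1471  0.032 ] x -20.4 y 0.4 mm
spegs [ 0.5113 -0.159   0.032 ] x 20.3 y -0.2 mm
cpegs [ 0.5146 -0.1567  0.032 ] x 22.9 y 3.0 mm
cpegs [ 0.4709 -0.1512  0.032 ] x -20.6 y -3.9 mm
tcp [ 0.49   -0.1532  0.1143] x -1.8 y -0.5 mm
```

```bash
python3 - <<'E'
from h import *
im=[cv2.resize(cv2.imread("pics/e_%s.png"%n)[y:y+50,x:x+50],None,fx=8,fy=8,interpolation=cv2.INTER_CUBIC) for n,x,y in(("scene",270,122),("side",322,218))]
cv2.imwrite("pics/e3.png",np.hstack(im))
E
```

```text
(no output)
```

View pics/e3.png

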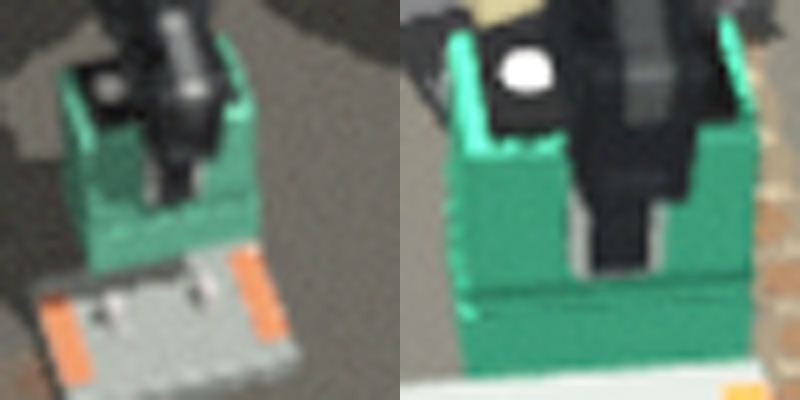

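```bash
python3 - <<'E'
from h import *
import pickle
D=pickle.load(open("e.pkl","rb"));s=D["side"];c=D["scene"]
S=np.array([0.4918,-.1532]);ang=np.radians(-16.2);ex=np.array([np.cos(ang),np.sin(ang)]);ey=np.array([-ex[1],ex[0]])
def L(n,p): q=p[:2]-S;print(n,"x %.1f y %.1f mm"%(1e3*q@ex,1e3*q@ey))
for uv,z in(((329.5,237.75),.1575),((366.6,233.25),.1575),((330.25,265),.0775),((366,263),.0775),((337.9,226.9),.1575)): L("side",atz(s,uv,z))
for uv,z in(((281.5,155.75),.0775),((302.75,152.25),.0775),((281.7,140.5),.1575),((301.5,135.5),.1575)): L("scene",atz(c,uv,z))
E
```

```text
side x -38.5 y -27.2 mm
side x 31.6 y -22.1 mm
side x -36.2 y -21.1 mm
side x 34.2 y -22.7 mm
side x -19.6 y 0.5 mm
scene x 30.0 y 18.7 mm
scene x -40.2 y 23.3 mm
scene x 27.8 y 27.0 mm
scene x -36.3 y 23.6 mm
```

Emit:
{"api": "step_arm", "payload": {"rows": [[0, 0.025, -0.0023, 0, 0, 0, -1], [0, 0.04, -0.0023, 0, 0, 0, -1], [0, 0.042, -0.0023, 0, 0, 0, -1], [0, 0.045, -0.0023, 0, 0, 0, -1], [0, 0.048, -0.0023, 0, 0, 0, -1], [0, 0.048, -0.0023, 0, 0, 0, -1]]}}

```text
time: 6.95
tcp_pos: [0.4923, -0.1534, 0.0667]
tcp_rot: [-1.571, 0.0, 1.288]
force: [0.9, 0.0, -5.2]
gripper_width: 0.0436
```

Emit:
{"api": "step_arm", "payload": {"rows": [[0, 0.003, 0, 0, 0, 0, -1], [0, 0.006, 0, 0, 0, 0, -1], [0, 0.006, 0, 0, 0, 0, -1]]}}

```text
time: 7.25
tcp_pos: [0.492, -0.1532, 0.0601]
tcp_rot: [-1.57, -0.0, 1.288]
force: [0.3, -0.6, -5.0]
gripper_width: 0.0436
```

Emit:
{"api": "step_arm", "payload": {"rows": [[0, 0.003, 0, 0, 0, 0, -1], [0, 0.006, 0, 0, 0, 0, -1], [0, 0.0075, 0, 0, 0, 0, -1], [0, 0.0075, 0, 0, 0, 0, -1]]}}

```text
time: 7.65
tcp_pos: [0.4922, -0.1532, 0.053]
tcp_rot: [-1.571, 0.0, 1.288]
force: [-2.2, -1.3, -1.2]
gripper_width: 0.0437
```

Emit:
{"api": "step_arm", "payload": {"rows": [[0, 0.001, 0, 0, 0, 0, -1], [0, 0.001, 0, 0, 0, 0, -1]]}}

```text
time: 7.85
tcp_pos: [0.4922, -0.1533, 0.0529]
tcp_rot: [-1.571, 0.0, 1.288]
force: [-9.5, 1.8, 12.8]
gripper_width: 0.0438
```

Emit:
{"api": "step_arm", "payload": {"rows": [[0, 0, 0, 0, 0, 0, 1], [0, 0, 0, 0, 0, 0, 1], [0, 0, 0, 0, 0, 0, 1], [0, 0, 0, 0, 0, 0, 1], [0, -0.04, 0, 0, 0, 0, 1], [0, -0.09, 0, 0, 0, 0, 1], [0, -0.14, 0, 0, 0, 0, 1], [0, -0.15, 0, 0, 0, 0, 1], [0, -0.15, 0, 0, 0, 0, 1]]}}

```text
time: 8.75
tcp_pos: [0.4928, -0.1535, 0.2035]
tcp_rot: [-1.574, 0.0, 1.288]
force: [0.8, 0.1, -1.4]
gripper_width: 0.0854
```

```bash
python3 - <<'E'
from h import *
import pickle
D={}
for n in("wrist","scene","side"): D[n]=snap(n,"f_"+n)
pickle.dump(D,open("f.pkl","wb"))
s=env.get_state();print(s["tcp_pos"],np.degrees(s["tcp_rot"]),s["force"],s["gripper_width"])
im=[cv2.resize(cv2.imread("pics/f_%s.png"%n)[y:y+100,x:x+100],None,fx=4,fy=4,interpolation=cv2.INTER_CUBIC) for n,x,y in(("scene",230,90),("side",300,210))]
cv2.imwrite("pics/f2.png",np.hstack(im))
E
```

```text
[ 0.49158534 -0.15301842  0.20003173] [-8.98372453e+01 -1.38096151e-02  7.37990524e+01] [-0.14430908 -0.2097457  -0.37692879] 0.08557908739891497
```

View pics/f2.png

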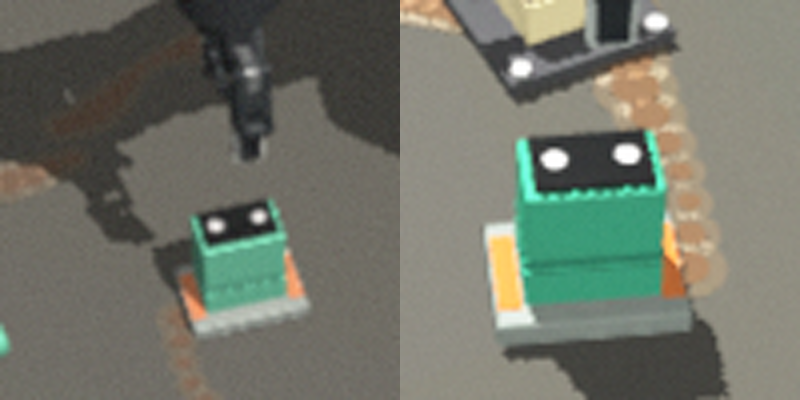

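View pics/f_wrist.png

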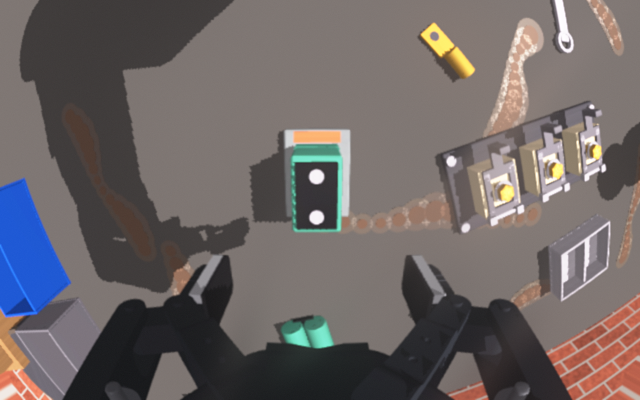

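```bash
python3 - <<'E'
from h import *
print(moveto([.60,.13,.20],R.from_euler("xyz",[-90,0,95],degrees=True)))
E
```

```text
(array([ 0.302 ,  0.    , -0.0251]), array([ -0.16, -21.2 ,   0.04]))
```

Emit:
{"api": "step_arm", "payload": {"rows": [[0.302, 0, -0.025, 0, -21.2, 0, -1], [0.302, 0, -0.025, 0, -21.2, 0, -1], [0.302, 0, -0.025, 0, -21.2, 0, -1], [0.302, 0, -0.025, 0, -21.2, 0, -1], [0.302, 0, -0.025, 0, -21.2, 0, -1], [0.302, 0, -0.025, 0, -21.2, 0, -1], [0.302, 0, -0.025, 0, -21.2, 0, -1], [0.302, 0, -0.025, 0, -21.2, 0, -1], [0.302, 0, -0.025, 0, -21.2, 0, -1]]}}

```text
time: 9.8
tcp_pos: [0.6, 0.1289, 0.2006]
tcp_rot: [-1.569, 0.0, 1.658]
force: [0.7, 0.6, 0.3]
gripper_width: 0.0002
```

```bash
python3 - <<'E'
from h import *
import pickle
d=snap("wrist","g_wrist");pickle.dump(d,open("g.pkl","wb"))
s=env.get_state();print(s["tcp_pos"],np.degrees(s["tcp_rot"]),s["force"])
E
```

```text
[0.60010942 0.12861785 0.20109906] [-8.99205860e+01  1.26774472e-02  9.49336080e+01] [-0.71067873  0.16766915 -0.5911644 ]
```

View pics/g_wrist.png

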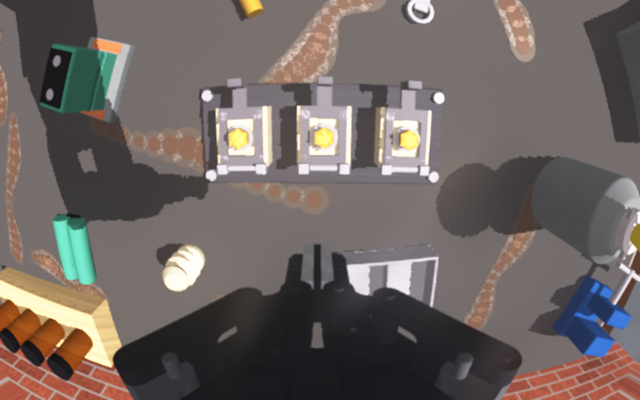

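```bash
python3 - <<'E'
from h import *
im=cv2.imread("pics/g_wrist.png")
cv2.imwrite("pics/g2.png",cv2.resize(im[70:190,195:450],None,fx=3.1,fy=3.1,interpolation=cv2.INTER_CUBIC))
E
```

```text
(no output)
```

View pics/g2.png

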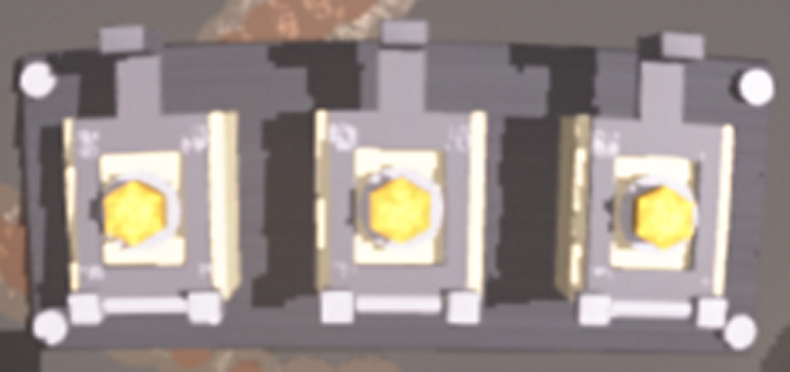

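```bash
python3 - <<'E'
from h import *
import pickle
d=pickle.load(open("g.pkl","rb"))
f=lambda p,z:atz(d,(195+p[0]/3.1,70+p[1]/3.1),z)
H=[f(p,.055) for p in((135,212),(401,209),(665,217))]
Lp=[f(p,.0665) for p in((122,39),(405,32),(682,45))]
hg=[f(p,.0425) for p in((145,305),(401,303),(654,308))]
print(np.round(H,4));print(np.round(Lp,4));print(np.round(hg,4))
for A in(H,Lp,hg):
    v=A[2]-A[0];print(np.degrees(np.arctan2(-v[0],v[1])),np.linalg.norm(A[1]-A[0]),np.linalg.norm(A[2]-A[1]))
print([np.linalg.norm((h-l)[:2]) for h,l in zip(hg,Lp)])
Rm=R.from_euler("xyz",[-90,0,95],degrees=True)
for h in H: print(moveto(h,Rm))
E
```

```text
[[0.559  0.0502 0.055 ]
 [0.5524 0.1312 0.055 ]
 [0.5461 0.2127 0.055 ]]
[[0.5067 0.0463 0.0665]
 [0.5002 0.1275 0.0665]
 [0.4935 0.2081 0.0665]]
[[0.5909 0.0515 0.0425]
 [0.5837 0.1344 0.0425]
 [0.5773 0.2173 0.0425]]
4.565105117248228 0.08129653680464057 0.08172866693974859
4.658151477192563 0.0814852126509154 0.08091170568122588
4.68794518119757 0.08318575766425407 0.08321958221208332
[np.float64(0.08435276617082334), np.float64(0.08383364066485618), np.float64(0.08428429363588859)]
(array([-0.0745,  0.1462,  0.0475]), array([-0.08, -0.07, -0.01]))
(array([0.0068, 0.1462, 0.0471]), array([-0.08, -0.07, -0.01]))
(array([0.0885, 0.1461, 0.0464]), array([-0.08, -0.07, -0.01]))
```

Emit:
{"api": "step_arm", "payload": {"rows": [[0.007, 0.03, 0.047, 0, 0, 0, -1], [0.007, 0.08, 0.047, 0, 0, 0, -1], [0.007, 0.12, 0.047, 0, 0, 0, -1], [0.007, 0.135, 0.047, 0, 0, 0, -1], [0.007, 0.142, 0.047, 0, 0, 0, -1], [0.007, 0.142, 0.047, 0, 0, 0, -1]]}}

```text
time: 10.45
tcp_pos: [0.5537, 0.1323, 0.0606]
tcp_rot: [-1.572, -0.0, 1.657]
force: [-0.0, 0.5, 1.9]
gripper_width: 0.0001
```

```bash
python3 - <<'E'
from h import *
d=snap("wrist","i_wrist");s=env.get_state();print(s["tcp_pos"],s["force"])
cv2.imwrite("pics/i2.png",cv2.resize(cv2.imread("pics/i_wrist.png")[100:350,170:470],None,fx=2.5,fy=2.4))
E
```

```text
[0.55399734 0.13245208 0.06140379] [ 0.1535508  -0.2773961  -0.47778152]
```

View pics/i2.png

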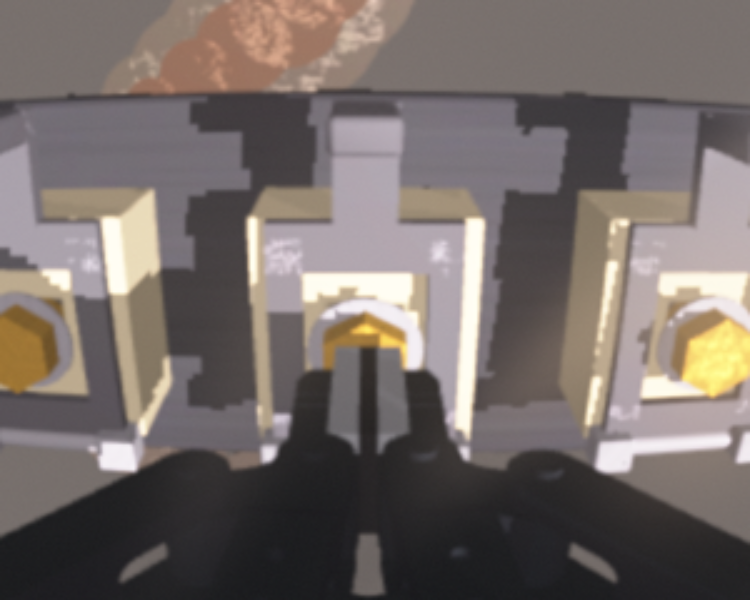

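Emit:
{"api": "step_arm", "payload": {"rows": [[-0.001, 0.002, 0.0015, 0, 0, 0, -1], [-0.001, 0.004, 0.0015, 0, 0, 0, -1], [-0.001, 0.004, 0.0015, 0, 0, 0, -1]]}}

```text
time: 10.8
tcp_pos: [0.5518, 0.1315, 0.0563]
tcp_rot: [-1.571, -0.0, 1.658]
force: [-0.2, 0.3, -0.3]
gripper_width: -0.0001
```

Emit:
{"api": "step_arm", "payload": {"rows": [[0, 0.001, 0, 0, 0, 0, -1], [0, 0.002, 0, 0, 0, 0, -1], [0, 0.002, 0, 0, 0, 0, -1]]}}

```text
time: 11.1
tcp_pos: [0.5518, 0.1316, 0.0545]
tcp_rot: [-1.571, -0.0, 1.658]
force: [-2.3, -0.5, 6.8]
gripper_width: 0.0002
```

Emit:
{"api": "step_arm", "payload": {"rows": [[0, 0.001, 0, 0, 0, 0, -1], [0, 0.001, 0, 0, 0, 0, -1]]}}

```text
time: 11.3
tcp_pos: [0.5519, 0.1316, 0.0543]
tcp_rot: [-1.572, -0.0, 1.658]
force: [-6.9, -1.4, 15.5]
gripper_width: 0.0001
```

Emit:
{"api": "step_arm", "payload": {"rows": [[0, -0.016, 0, 0, 0, 0, -1], [0.04, -0.018, -0.0005, 0, 0, 0, -1], [0.08, -0.018, -0.001, 0, 0, 0, -1], [0.0813, -0.018, -0.0013, 0, 0, 0, -1], [0.0813, -0.01, -0.0013, 0, 0, 0, -1], [0.0813, -0.005, -0.0013, 0, 0, 0, -1], [0.0813, -0.005, -0.0013, 0, 0, 0, -1], [0.0813, -0.005, -0.0013, 0, 0, 0, -1]]}}

```text
time: 12.1
tcp_pos: [0.5459, 0.2118, 0.0576]
tcp_rot: [-1.57, 0.0, 1.657]
force: [-0.3, 0.5, 1.0]
gripper_width: -0.0003
```

Emit:
{"api": "step_arm", "payload": {"rows": [[0, 0.002, 0, 0, 0, 0, -1], [0, 0.003, 0, 0, 0, 0, -1], [0, 0.003, 0, 0, 0, 0, -1]]}}

```text
time: 12.4
tcp_pos: [0.5458, 0.2125, 0.0548]
tcp_rot: [-1.571, 0.0, 1.658]
force: [0.1, 0.5, -0.7]
gripper_width: -0.0001
```

Emit:
{"api": "step_arm", "payload": {"rows": [[0, 0.001, 0, 0, 0, 0, -1], [0, 0.002, 0, 0, 0, 0, -1], [0, 0.002, 0, 0, 0, 0, -1]]}}

```text
time: 12.7
tcp_pos: [0.546, 0.2127, 0.0543]
tcp_rot: [-1.571, 0.0, 1.658]
force: [-7.1, -3.3, 15.2]
gripper_width: 0.0003
```

Left is tight too; check the right one.

Emit:
{"api": "step_arm", "payload": {"rows": [[0, -0.016, 0, 0, 0, 0, -1], [-0.04, -0.018, 0.0005, 0, 0, 0, -1], [-0.09, -0.018, 0.001, 0, 0, 0, -1], [-0.14, -0.018, 0.001, 0, 0, 0, -1], [-0.163, -0.018, 0.001, 0, 0, 0, -1], [-0.163, -0.01, 0.001, 0, 0, 0, -1], [-0.163, -0.005, 0.001, 0, 0, 0, -1], [-0.163, -0.005, 0.001, 0, 0, 0, -1], [-0.163, -0.005, 0.001, 0, 0, 0, -1]]}}

```text
time: 13.6
tcp_pos: [0.5589, 0.0512, 0.0577]
tcp_rot: [-1.57, -0.0, 1.66]
force: [-0.2, -0.2, -0.2]
gripper_width: -0.0002
```

Emit:
{"api": "step_arm", "payload": {"rows": [[0, 0.002, 0, 0, 0, 0, -1], [0, 0.004, 0, 0, 0, 0, -1], [0, 0.004, 0, 0, 0, 0, -1]]}}

```text
time: 13.9
tcp_pos: [0.559, 0.0505, 0.0537]
tcp_rot: [-1.571, -0.0, 1.659]
force: [0.2, -0.3, -0.4]
gripper_width: -0.0001
```

Emit:
{"api": "step_arm", "payload": {"rows": [[0, 0.001, 0, 0, 0, 0, -1], [0, 0.002, 0, 0, 0, 0, -1], [0, 0.002, 0, 0, 0, 0, -1]]}}

```text
time: 14.2
tcp_pos: [0.559, 0.0502, 0.0518]
tcp_rot: [-1.571, 0.0, 1.658]
force: [0.6, 0.3, -0.5]
gripper_width: 0.0002
```

Emit:
{"api": "step_arm", "payload": {"rows": [[0, 0.0015, 0, 0, 0, 0, -1], [0, 0.0025, 0, 0, 0, 0, -1], [0, 0.0025, 0, 0, 0, 0, -1]]}}

```text
time: 14.5
tcp_pos: [0.559, 0.0501, 0.0492]
tcp_rot: [-1.571, 0.0, 1.658]
force: [-1.4, -0.2, -0.6]
gripper_width: -0.0002
```

Emit:
{"api": "step_arm", "payload": {"rows": [[0, 0.001, 0, 0, 0, 0, -1], [0, 0.0015, 0, 0, 0, 0, -1], [0, 0.0015, 0, 0, 0, 0, -1]]}}

```text
time: 14.8
tcp_pos: [0.5591, 0.0501, 0.049]
tcp_rot: [-1.571, 0.0, 1.658]
force: [-7.4, -0.6, 14.5]
gripper_width: -0.0001
```

```bash
cat >> h.py <<'E'
Rcap=R.from_euler("z",4.65,degrees=True)
Rb=R.from_matrix(np.array([[0,0,-1],[1,0,0],[0,-1,0.]]))
HNG=np.array([.5900,.0525,.0425])
def tcp_for(theta,tilt,d,back=0,dx=0):
    "cap angle theta, tool tilt, TCP d beyond lip centre along tool axis"
    lip=HNG+(Rcap*R.from_euler("y",theta,degrees=True)).apply([-.084+dx,0,.011])
    Rt=Rcap*R.from_euler("y",tilt,degrees=True)*Rb
    return lip+Rt.apply([0,d-back,0]),Rt
E
python3 - <<'E'
from h import *
print(Rcap.as_matrix()@Rb.as_matrix(), tcp_for(0,0,0)[0])
print(moveto([.559,.05,.15]))
for b in(.06,0): p,r=tcp_for(0,-20,.016,b);print(p,moveto(p,r))
E
```

```text
[[-0.08106875  0.         -0.99670851]
 [ 0.99670851  0.         -0.08106875]
 [ 0.         -1.          0.        ]] [0.50627648 0.04569023 0.0535    ]
(array([-1.00e-04, -1.01e-01,  1.00e-04]), array([0., 0., 0.]))
[0.49127713 0.04447023 0.09484648] (array([ 0.0003, -0.0459,  0.0681]), array([-19.98,   0.35,   0.05]))
[0.5117308  0.04613386 0.03846492] (array([0.0002, 0.0105, 0.0476]), array([-19.98,   0.35,   0.05]))
```

Emit:
{"api": "step_arm", "payload": {"rows": [[0, -0.04, 0, 0, 0, 0, -1], [0, -0.075, 0.01, -5, 0, 0, -1], [0, -0.075, 0.04, -12, 0.3, 0, 0], [0, -0.065, 0.068, -20, 0.3, 0, 0], [0, -0.05, 0.068, -20, 0.3, 0, 0], [0, -0.047, 0.068, -20, 0.3, 0, 0], [0, -0.047, 0.068, -20, 0.3, 0, 0]]}}

```text
time: 15.5
tcp_pos: [0.4924, 0.0442, 0.0954]
tcp_rot: [-1.92, -0.001, 1.653]
force: [0.1, 0.1, 0.4]
gripper_width: 0.0426
```

```bash
python3 - <<'E'
from h import *
d=snap("wrist","j_wrist");s=env.get_state();print(s["tcp_pos"],np.degrees(s["tcp_rot"]),s["force"],s["gripper_width"],s["joint_positions"])
print(moveto(*tcp_for(0,-20,.016)))
print(proj(d,tcp_for(0,0,0)[0]+[0,0,.013]),proj(d,[.559,.0502,.049]),proj(d,[.559,.0502,.055]))
cv2.imwrite("pics/j2.png",cv2.resize(cv2.imread("pics/j_wrist.png")[100:350,170:470],None,fx=2.5,fy=2.4))
E
```

```text
[0.49277251 0.04423641 0.09571182] [-1.10058423e+02 -4.40545516e-02  9.47063565e+01] [0.75170084 0.3428911  0.24525893] 0.04252473796532207 [ 1.39628791e-03  2.01603903e-01  2.04287476e+00  5.44373490e-02
  5.48792769e-01 -1.69285690e+00]
(array([0.0003, 0.0603, 0.0017]), array([0.06, 0.04, 0.06]))
[317.90765239 239.31284017] [317.98817752 271.27467863] [318.00255646 277.29743303]
```

View pics/j2.png

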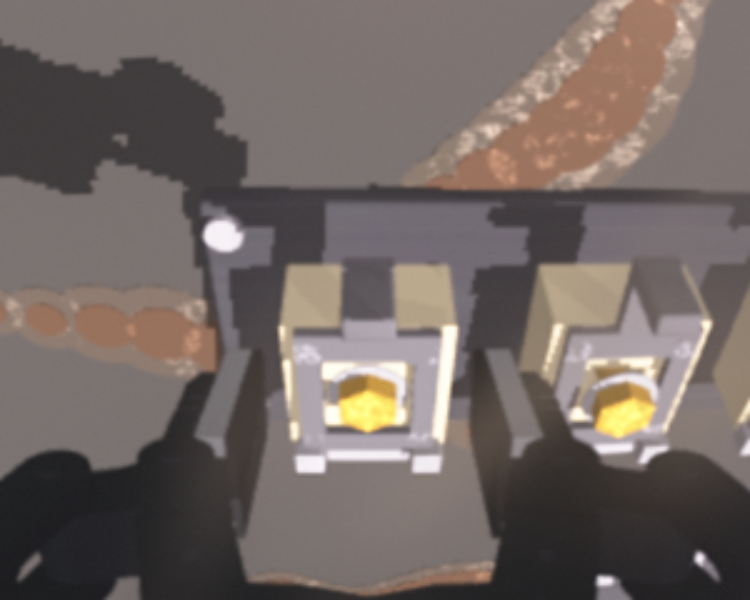

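Emit:
{"api": "step_arm", "payload": {"rows": [[0, 0.03, 0.002, 0, 0, 0, 0], [0, 0.055, 0.002, 0, 0, 0, 0], [0, 0.06, 0.002, 0, 0, 0, 0], [0, 0.06, 0.002, 0, 0, 0, 0], [0, 0.06, 0.002, 0, 0, 0, -1], [0, 0.06, 0.002, 0, 0, 0, -1], [0, 0.06, 0.002, 0, 0, 0, -1], [0, 0.06, 0.002, 0, 0, 0, -1]], "newtons": 30}}

```text
time: 16.35
tcp_pos: [0.5103, 0.0457, 0.0386]
tcp_rot: [-1.921, -0.001, 1.653]
force: [0.5, -1.3, 3.6]
gripper_width: 0.0132
```

```bash
python3 - <<'E'
from h import *
d=snap("wrist","k_wrist");s=env.get_state();print(s["tcp_pos"],np.degrees(s["tcp_rot"]),s["force"],s["gripper_width"])
p0,r0=tcp_for(0,-20,.016); 
R0=R.from_euler("xyz",s["tcp_rot"])
# arc of actual TCP about hinge
for th in range(5,51,5):
    Q=Rcap*R.from_euler("y",th,degrees=True)*Rcap.inv()
    p=HNG+Q.apply(s["tcp_pos"]-HNG); print(th,moveto(p,Q*R0))
cv2.imwrite("pics/k2.png",cv2.resize(cv2.imread("pics/k_wrist.png")[100:350,170:470],None,fx=2.5,fy=2.4))
E
```

```text
[0.51029442 0.045735   0.0385591 ] [-1.10088038e+02 -4.16901231e-02  9.46994640e+01] [-0.03621675 -2.06133376  1.99851263] 0.012915965307209707
5 (array([ 0.    , -0.0066, -0.0024]), array([ 5.,  0., -0.]))
10 (array([ 0.    , -0.0129, -0.0053]), array([10.  ,  0.01, -0.01]))
15 (array([ 0.    , -0.019 , -0.0088]), array([ 1.5e+01,  1.0e-02, -1.0e-02]))
20 (array([ 0.    , -0.0247, -0.0127]), array([ 2.e+01,  2.e-02, -1.e-02]))
25 (array([ 0.    , -0.0301, -0.0172]), array([ 2.5e+01,  2.0e-02, -1.0e-02]))
30 (array([ 0.    , -0.0351, -0.0221]), array([ 3.e+01,  3.e-02, -2.e-02]))
35 (array([ 0.    , -0.0396, -0.0275]), array([ 3.5e+01,  3.0e-02, -2.0e-02]))
40 (array([ 0.    , -0.0436, -0.0332]), array([ 4.e+01,  4.e-02, -2.e-02]))
45 (array([ 0.    , -0.0471, -0.0392]), array([ 4.5e+01,  4.0e-02, -3.0e-02]))
50 (array([ 0.    , -0.0501, -0.0455]), array([ 5.e+01,  5.e-02, -3.e-02]))
```

View pics/k2.png

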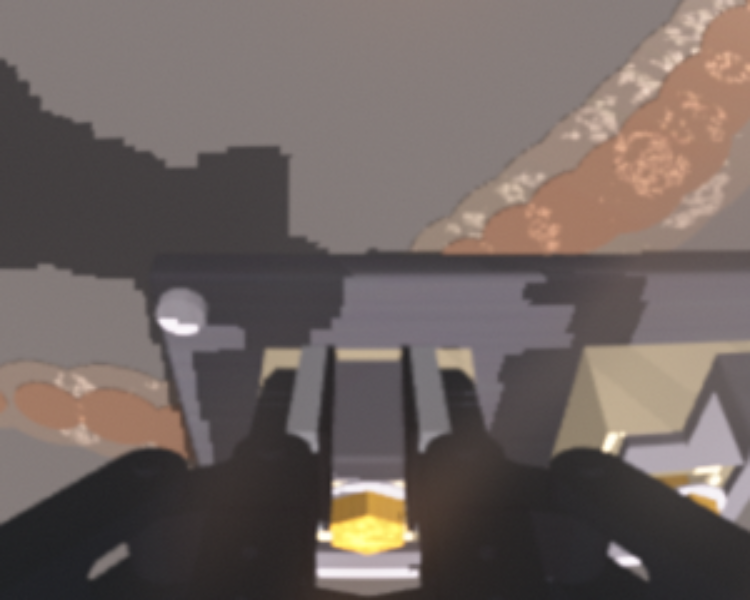

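Emit:
{"api": "step_arm", "payload": {"rows": [[0, -0.0066, -0.0024, 5, 0, 0, -1], [0, -0.0129, -0.0053, 10, 0, 0, -1], [0, -0.019, -0.0088, 15, 0, 0, -1], [0, -0.0247, -0.0127, 20, 0, 0, -1], [0, -0.0301, -0.0172, 25, 0, 0, -1], [0, -0.0301, -0.0172, 25, 0, 0, -1]]}}

```text
time: 17.0
tcp_pos: [0.5156, 0.0462, 0.0724]
tcp_rot: [-1.479, -0.001, 1.653]
force: [-8.1, -3.8, 6.4]
gripper_width: 0.0132
```

Emit:
{"api": "step_arm", "payload": {"rows": [[0, -0.0066, -0.0024, 5, 0, 0, -1], [0, -0.0129, -0.0053, 10, 0, 0, -1], [0, -0.019, -0.0088, 15, 0, 0, -1], [0, -0.0247, -0.0127, 20, 0, 0, -1], [0, -0.0247, -0.0127, 20, 0, 0, -1], [0, -0.0247, -0.0127, 20, 0, 0, -1]]}}

```text
time: 17.6
tcp_pos: [0.5297, 0.0473, 0.0956]
tcp_rot: [-1.132, -0.001, 1.653]
force: [-8.1, -3.2, 8.9]
gripper_width: 0.0134
```

```bash
python3 - <<'E'
from h import *
for n in("wrist","scene","side"): snap(n,"l_"+n)
s=env.get_state();print(s["tcp_pos"],np.degrees(s["tcp_rot"]),s["force"],s["gripper_width"])
# position-based angle of TCP around hinge
q0=Rcap.inv().apply(np.array([.5103,.0457,.0386])-HNG);q=Rcap.inv().apply(s["tcp_pos"]-HNG);print(q0,q,np.degrees(np.arctan2(q[2],-q[0])-np.arctan2(q0[2],-q0[0])),np.hypot(q0[0],q0[2]),np.hypot(q[0],q[2]))
im=[cv2.resize(cv2.imread("pics/l_%s.png"%n)[y:y+100,x:x+100],None,fx=4,fy=4,interpolation=cv2.INTER_CUBIC) for n,x,y in(("scene",270,170),("side",290,140))]
cv2.imwrite("pics/l2.png",np.hstack(im))
E
```

```text
[0.52963746 0.04731858 0.09560833] [-6.49332444e+01 -4.34374087e-02  9.47119446e+01] [-6.8002266  -2.38327352  7.54093307] 0.013452732296564147
[-0.07998894 -0.00031644 -0.0039    ] [-0.06058391 -0.00027085  0.05310833] 44.02940474481304 0.0800839551129757 0.0805661538715624
```

View pics/l2.png

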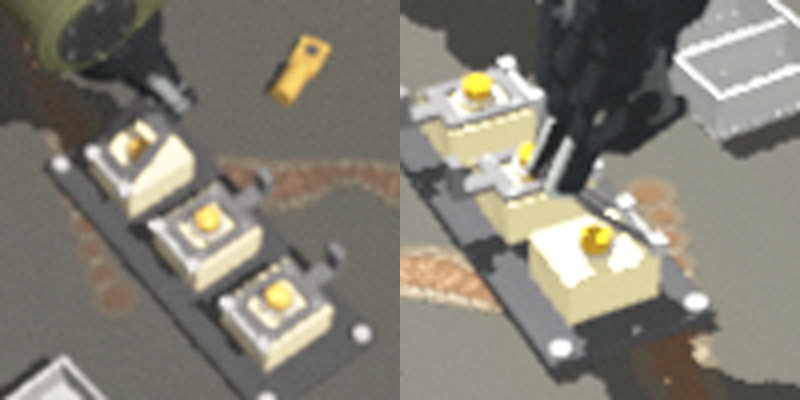

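View pics/l_wrist.png

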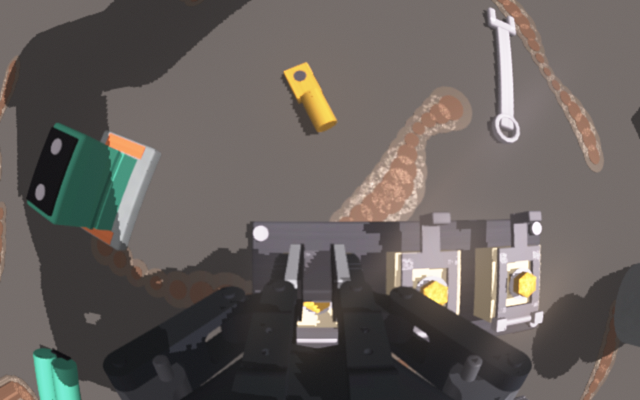

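Emit:
{"api": "step_arm", "payload": {"rows": [[0, 0, 0, 0, 0, 0, -1], [0, 0, 0, 0, 0, 0, -1], [0, 0, 0, 0, 0, 0, -1], [0, 0, 0, 0, 0, 0, -1], [0, 0, 0, 0, 0, 0, -1]]}}

```text
time: 18.25
tcp_pos: [0.5297, 0.0473, 0.0956]
tcp_rot: [-1.134, -0.001, 1.653]
force: [-7.4, -3.3, 7.2]
gripper_width: 0.0132
```

```bash
python3 - <<'E'
from h import *
s=env.get_state();print(s["tcp_pos"],np.degrees(s["tcp_rot"]),s["gripper_width"],s["force"])
print(env.hand_in())
E
```

```text
[0.52965397 0.04731889 0.09564776] [-6.49456214e+01 -4.58566547e-02  9.47113871e+01] 0.013212958445564606 [-7.38598905 -3.30331658  7.22222312]
the job is handed in; nothing more can be done
None
```

I finished the job and handed it in at about 18 s of the 61 s allowed. No verdict came back.

- **Pack:** I set it down over both pegs. It stopped on the block face at about 13 N with the tool at the expected height, and I released it. Pictures after release show it sitting flat on the block.
- **Bolts:** The middle and left heads held at about 15 N and moved less than 1 mm. The right head sank to 49 mm above the plate, the 6 mm expected, and stopped there, so the right bolt is the loose one.
- **Cap:** I gripped the right cap by its lip and lifted it. The tool had turned 45°, and the tool position around the hinge came out at about 44°. The hold stayed steady for half a second, with 13 mm between the fingers and about 11 N on the wrist.
- **Rest of the scene:** In the last pictures the other two caps look shut, and I saw nothing else displaced.

Two checks disagreed. The measured centre of the pack over the block varied by about 1 to 5 mm between cameras. I used a middle value, and it went down over the pegs without resistance. The pack and the lip also measured 1 to 4 mm off from their stated sizes and positions, and neither affected the result.

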